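Index the tube carousel to the yellow station

ROBOT

A 6-joint arm with a two-finger parallel gripper is mounted at the origin on the work surface. World frame = base frame: x ahead of the robot, y to its left, z up, the work surface at z = 0. Lengths are in m, angles in rad, forces in N, time in s.
With the tool pointing down it reaches from about 0.375 to 0.975 m from the base axis. Payload 3.8 kg.
Tool frame: the origin (TCP) lies at the very end of the fingers, on their centre line; the grasp point (between the pads) lies 19 mm behind it; y points along the fingers, z is the direction in which the jaws open and shut, and the axes are right-handed (so a half turn about y gives the same grasp; the last joint's range is limited). The gripper opens to 85 mm and grips with 20 to 120 N. Pads are 22 mm wide; open, the fingers measure 114 mm over their backs; the gripper's body (76 mm by 85 mm) begins 54 mm behind the grasp point. The pads swing forward as they close: fully open they stand 13 mm farther back than shut.
Start: joints at [-0.037, 0.264, 1.604, -0, 1.274, -0.037], TCP at [0.675, -0, 0.231] pointing down, gripper open.
Joint ranges: [-2.63, 2.63], [-0.94, 2.18], [0.31, 2.57], [-1.31, 4.45], [0, 2.66], [-2.55, 2.55]. Speed limits (rad/s): [2.57, 2.57, 3.14, 3.14, 3.14, 3.14].

INTERFACE

Orientations are given as a rotation vector (axis times angle).
In Python, from workcell import bot gives the robot as it stands.
- The arm moves only by the tool play_rows, never from a script. Its argument "series" is text: rows parted by semicolons, each of 7 numbers parted by spaces: the shift along the tool's x, y, z in cm, then the turn, a rotation vector about the tool's x, y, z in degrees, then the finger opening in cm, from 0 to 8.54. In form: dx dy dz rx ry rz grip; .... A call has 1 to 12 rows; each row is the pose to reach, as a shift and turn from the pose measured when the call began, along the tool's axes at that moment; what a row does not reach only later rows make up. A row lasts 1/12 s, in which the tool goes at most 41.7 mm and 7.16 degrees, less where a joint would pass 70% of its speed; a pose out of reach is approached as far as the arm can. A call with a gripper value outside its range is refused whole. The fingers move at their own pace and stop on an object; "newtons" is the grip in N (left out, the last holds). Time passes only in rows, so rows that repeat a pose let the fingers close. It gives the time, the measured TCP pose, the force and the opening at its end, in the units of the state.
- bot.read_state(): the state, without advancing time (a new reading comes with each control period).
- bot.read_camera(name): name is "scene" or "side" or "wrist"; returns the picture (400x640x3 uint8, blue, green, red); there is no depth.
- bot.calibration(name): a dict with "fx", "fy", "cx", "cy" (pixels), "origin" and "rotation" of the camera in the world. Camera axes: x right, y down, z forward; pixel columns grow to the right and rows downward; lengths in m; the calibration is good to about 2 mm. A picture is of the moment at which its call begins: read the wrist's pose just before it. calibration takes no time and is no camera call; for the wrist camera it gives the pose at the moment of the call.
- bot.finish_job(): hands the job in, once; it reports no verdict.
The state is a dict: "time": time; "q": joint angles; "joint_vel": joint speeds; "joint_torque": joint torques, N m; "tool_pos": TCP position; "tcp_rot": TCP orientation; "wrist_force": force on the tool from outside, world axes, zero at the start; "torque": the same for the moment, N m; "width": opening from 0.0 (shut) to 1.0 (fully open).
Only numpy, scipy, OpenCV 4.12 (cv2) and the standard library are available. Lean on these libraries where they do the work, as an engineer would, in place of code of your own. Each camera call takes 0.05 s, during which the arm holds its last target.

TASK

Pull the red index ring of the tube carousel up, turn the carousel to the station with the yellow flag, and let the ring spring down so that its pin drops fully home in the notch there and the carousel is locked; then let go. Be gentle: never force the pin hard against the side of a notch, and leave the other things on the trolley where they stand.

Things in the scene. Friction and masses are not known exactly. Their poses are not given: they have to be found in the camera images.
- carousel_base: Fixed grey disc, 300 mm across, 20 mm thick, that carries the tube carousel. Origin: on the carousel's upright axis, at trolley-top level. Its -x axis points to the home notch. On it, 98 to 122 mm from the axis, runs a flat metal index track, 34 mm above the trolley top (aluminium, to 0.65 rad either side of home), then 33 mm (dark steel shoes, a 1 mm step down on the way out).
- home_notch (a point): Mouth of the home notch, 110 mm from the axis, 34 mm above the trolley top. Three notches, each 13.5 mm wide along the track: home, and one in a dark steel shoe on either side. Each shoe is clamped by hand anywhere from 0.84 to 1.08 rad from home and is not measured: its notch must be felt for, or seen from above. The track goes on about 0.45 rad beyond a shoe's notch.
- carousel (a joint): Angle of the carousel about its upright axis, rad: 0 with the ring at home, growing counter-clockwise seen from above. It turns up to 1.35 rad either way with a little friction (about 0.1 N m) and stays where it is left.
- deck_centre (a point): Point on the axis of the carousel, 50 mm above the trolley top, on its white deck. The deck is 170 mm across, with capped tubes up to 68 mm from the axis and 138 mm above the trolley top, and an arm, 34 mm wide, that carries the index plunger out to 130 mm from the axis.
- ring_centre (a point): Centre of the red ring, 110 mm from the axis; locked, 115 mm above the trolley top. It stands upright: 36 mm outside diameter, round bar 8 mm thick, its plane holding the carousel's axis, so it is pinched from above across its 8 mm, along its way of travel. It turns with the carousel, no swivel. Under it a 10 mm stem, then a 22 mm round housing whose top is 75 mm above the trolley top.
- plunger (a joint): How far ring and pin are pulled up, m: 0 with the pin fully home in a notch, stop at 0.018. The spring pulls down with about 6.5 N at 0 and 0.25 N more per mm. Above 0.010 the pin is clear of the home notch. Let go between notches, the pin rides on the track at 0.008 to 0.010; as it comes over a notch it drops to 0 by itself.
- index_pin: Round-nosed steel pin, 10 mm thick, straight below the ring and moving with it. Origin on the pin's line, at trolley-top level when locked; the nose is 24 mm above the origin, so it enters a notch by 9 to 10 mm. It must not be pressed with more than about 25 N; riding on the track takes some 9 N.
- yellow_flag: Yellow block, 18 mm cube, on the rim of the disc, 139 mm from the axis and 0.96 rad from home, on the one side or the other: it marks the shoe on that side, whose notch is the yellow station. Origin under its centre, 20 mm above the trolley top.
- blue_flag: Light blue block like the yellow one, on the other side of home: not wanted now. Origin under its centre.
- glove_box: Bystander: the yellow-and-lilac glove carton, 220 x 130 x 75 mm, origin under its centre.
- tube_rack: Bystander: the white rack of capped tubes, 200 x 85 x 115 mm, origin under its centre.
- sanitizer: Bystander: a clear bottle with a blue cap, 60 mm across, 150 mm tall, origin under its centre.
- carton: Bystander: a small open white carton, 80 x 70 x 80 mm, origin under its centre.
- wipes_tub: Bystander: a white tub with a green cap, 80 mm across, 110 mm tall, origin under its centre.
- tape_roll: Bystander: a roll of white tape lying flat close to the carousel, 68 mm across, 24 mm high, origin under its centre.
- steel_cup: Bystander: a steel cup close to the carousel, 64 mm across, 60 mm tall, origin under its centre.

How it is judged:
On the way, in this order (a step that is already met when the one before it is completed fails the run):
1. the ring is pulled up until the pin is clear of the home notch (value of joint plunger above 0.0095 m and value of joint carousel between -0.3 and 0.3 rad), for 0.1 s.
2. the pin has dropped home in the notch at the yellow flag (value of joint plunger below 0.002 m and horizontal distance between ring_centre and yellow_flag below 0.06 m), for 0.2 s.
At the end, for the whole second after the job is handed in: The plunger reads less than 0.002 m (pin fully home) with the ring within 60 mm, seen from above, of the yellow flag's centre (true only in that shoe's notch), and the carousel turns slower than 0.05 rad/s (all of step 2 and velocity of joint carousel between -0.05 and 0.05 rad/s); the robot touches nothing.
It fails at once if the index pin is pressed with more than 30 N against a notch or the track (contact force between index_pin and anything else above 30 N).
It fails at once if a bystander is pushed away (more than 20 mm) (distance of any of glove_box, tube_rack, sanitizer, carton, wipes_tub, tape_roll, steel_cup from where it was at the start of the episode above 0.02 m).
It also fails if it takes over 54 s, if anything falls off the work surface, if the arm or the gripper's body presses on something with over 40 N, if the wrist force passes 120 N, or if a joint passes its speed limit or range.

## Working session

There is one attempt and no reset: what is moved stays moved. The work goes in short steps, Python scripts to look and compute and a tool call to move; the robot and the scene stay as the last step left them, time stands still between calls to the robot, and variables do not carry over. Pictures are saved under pics/ and viewed, and the job is handed in when it is done.

Besides the shell and the picture viewer there is one more tool, called by a JSON object that holds its "name" and its "arguments", one argument or row to a line. play_rows: Moves the arm, as the interface text tells. Its arguments: {"type":"object","properties":{"series":{"type":"string"},"newtons":{"type":"number"}},"required":["series"]}

```bash
mkdir -p pics; ls; python3 - <<'E'
from workcell import bot
import cv2
print(bot.read_state())
for n in ("scene","side","wrist"):
    c=bot.calibration(n); print(n,c)
    cv2.imwrite(f"pics/{n}0.png",bot.read_camera(n))
E
```

```text
pics
{'time': 0.0, 'q': array([-3.69222833e-02,  2.64760960e-01,  1.60534865e+00, -2.81373839e-05,
        1.27366528e+00, -3.68966906e-02]), 'joint_vel': array([ 4.54159995e-04, -5.20566072e-05,  4.28010326e-05, -7.89165983e-04,
        1.28120519e-04,  1.52323794e-03]), 'joint_torque': array([ 6.10465631e-04, -5.15121067e+01, -3.67308676e+01, -4.07824507e-05,
        1.31324201e-02,  1.46811578e-05]), 'tool_pos': array([ 6.74293706e-01, -1.61737388e-07,  2.29970426e-01]), 'tcp_rot': array([-1.21075833,  1.21084417, -1.2081405 ]), 'wrist_force': array([-0.66459489, -0.26361353, -0.34416296]), 'torque': array([ 0.01749452, -0.01506016,  0.02056062]), 'width': 0.9974712629478936}
scene {'fx': 365.1357173583499, 'fy': 365.1357173583499, 'cx': 317.3256050152532, 'cy': 196.55245369771194, 'origin': array([ 0.89612243, -0.50824176,  0.89228669]), 'rotation': array([-2.39705846, -0.76464946,  0.23865086])}
side {'fx': 454.35241755785046, 'fy': 454.35241755785046, 'cx': 320.52975796239303, 'cy': 205.7405143807271, 'origin': array([-0.08202403, -1.10302277,  0.92857636]), 'rotation': array([-2.07923686,  0.54160015, -0.33317693])}
wrist {'fx': 349.7386818093487, 'fy': 349.7386818093487, 'cx': 317.56971547617763, 'cy': 201.56106615643782, 'origin': array([0.674875  , 0.0693095 , 0.37188993]), 'rotation': array([ 2.87192222e+00, -1.02412045e-03, -3.91670531e-03])}
```

View pics/scene0.png

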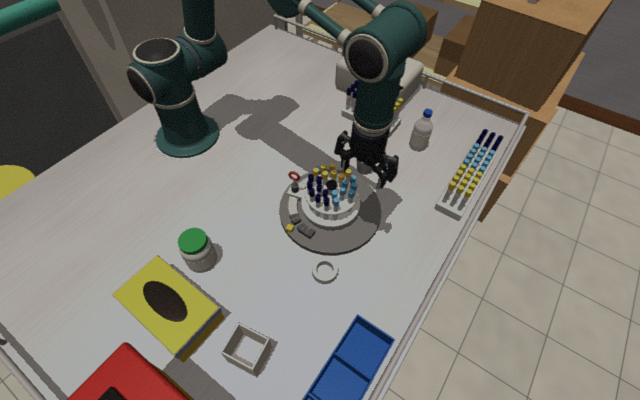

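View pics/side0.png

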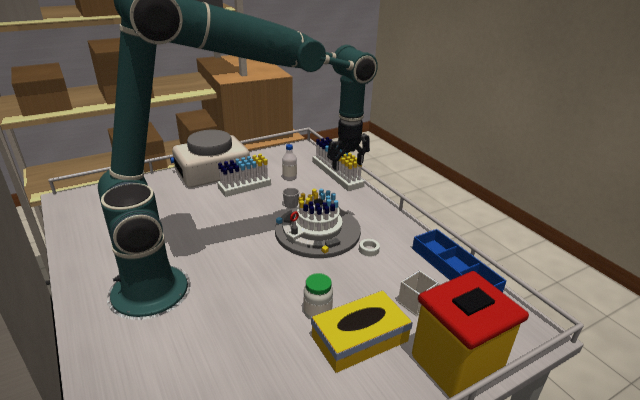

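View pics/wrist0.png

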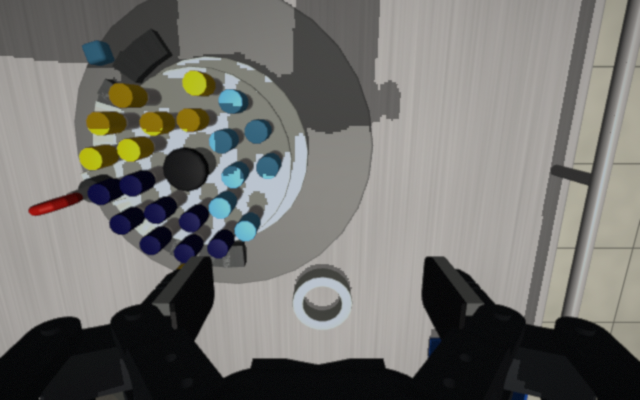

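```bash
cat > h.py <<'E'
import numpy as np, cv2
from scipy.spatial.transform import Rotation as R
from scipy.optimize import least_squares
def ray(c,u,v):
    d=R.from_rotvec(c['rotation']).apply([(u-c['cx'])/c['fx'],(v-c['cy'])/c['fy'],1.]); return np.array(c['origin']),d
def atz(c,u,v,z):
    o,d=ray(c,u,v); return o+d*(z-o[2])/d[2]
def proj(c,p):
    q=R.from_rotvec(c['rotation']).inv().apply(np.atleast_2d(p)-c['origin']); return np.c_[q[:,0]/q[:,2]*c['fx']+c['cx'],q[:,1]/q[:,2]*c['fy']+c['cy']]
def fitc(c,pts,z,r=None):
    P=np.array([atz(c,u,v,z)[:2] for u,v in pts])
    f=lambda x:np.hypot(P[:,0]-x[0],P[:,1]-x[1])-(r or x[2])
    s=least_squares(f,[*P.mean(0),r or .1]); return s.x,s.fun
E
python3 - <<'E'
import cv2
a=cv2.imread('pics/wrist0.png');cv2.imwrite('pics/w0c.png',cv2.resize(a[0:300,20:400],None,fx=2,fy=2,interpolation=2))
a=cv2.imread('pics/scene0.png');cv2.imwrite('pics/s0c.png',cv2.resize(a[130:290,260:410],None,fx=3.7,fy=3.7,interpolation=2))
E
```

```text
(no output)
```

View pics/w0c.png

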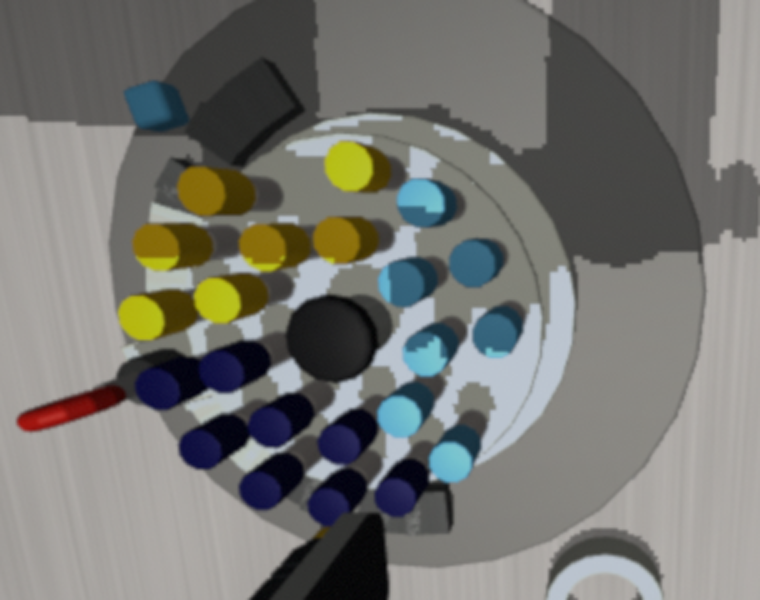

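View pics/s0c.png

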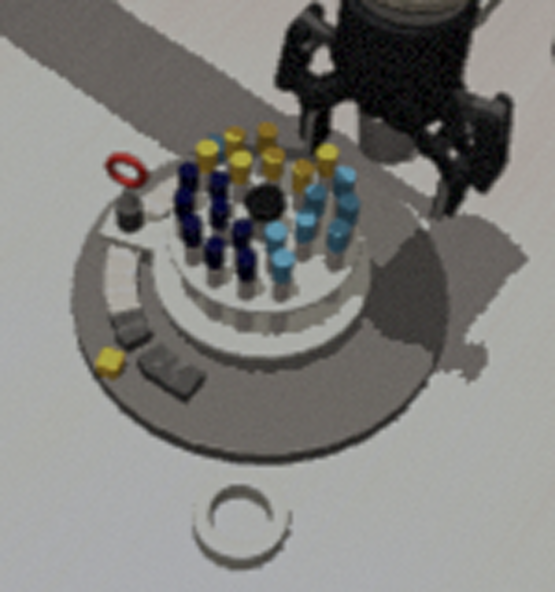

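```bash
python3 - <<'E'
from h import *
from workcell import bot
cw=bot.calibration('wrist'); cs=bot.calibration('scene'); ci=bot.calibration('side')
w=lambda x,y:(x/2+20,y/2); s=lambda x,y:(x/3.7+260,y/3.7+130)
pw=[w(*p) for p in [(110,240),(118,180),(705,280),(690,390),(640,470),(570,530),(440,567),(660,120),(590,45),(195,60),(250,20),(120,330)]]
x,f=fitc(cw,pw,.02,.15);print('wrist',x,f.round(4)); print(fitc(cw,pw,.02)[0])
ps=[s(*p) for p in [(72,295),(85,365),(130,420),(200,450),(270,458),(350,443),(410,405),(445,340),(447,300),(75,265)]]
xs,f=fitc(cs,ps,.02,.15);print('scene',xs,f.round(4)); print(fitc(cs,ps,.02)[0])
# ring center
rw=(np.array(w(20,421))+np.array(w(125,392)))/2
# triangulate ring top? plain at z=.115
r1=atz(cw,*w(68,407),.125); r2=atz(cs,*s(127,170),.115); print('ring',r1,r2)
for nm,c,p in [('yf',cs,s(110,357)),('notch',cs,s(145,340)),('bf',cw,w(150,103))]:
  z={'yf':.038,'bf':.038,'notch':.033}[nm]
  P=atz(c,*p,z); print(nm,P)
c0=(x+xs)/2
for n,P,b in [('ring',r1,x),('ring',r2,xs),('yf',atz(cs,*s(110,357),.034),xs),('notch',atz(cs,*s(145,340),.033),xs),('bf',atz(cw,*w(150,103),.035),x)]:
  d=P[:2]-b; print(n,np.hypot(*d),np.arctan2(-d[1],-d[0]))
E
```

```text
wrist [0.5812945  0.02306971 0.15      ] [-0.0009 -0.0008 -0.002  -0.0013 -0.0036 -0.0035 -0.0039  0.0008 -0.0006
 -0.0048 -0.0057 -0.0007]
[0.58168187 0.02365111 0.1476764 ]
scene [0.58368908 0.01725666 0.15      ] [-0.003   0.0006  0.0027 -0.0008 -0.0018 -0.0003  0.001  -0.0009 -0.0025
 -0.0019]
[0.58474284 0.01527018 0.14818316]
ring [ 4.80474244e-01 -3.76487064e-04  1.25000000e-01] [ 0.47611658 -0.00706975  0.115     ]
yf [ 0.53410115 -0.10886165  0.038     ]
notch [ 0.54419357 -0.07924015  0.033     ]
bf [0.47676432 0.11516773 0.038     ]Traceback (most recent call last):
  File "<stdin>", line 18, in <module>
ValueError: operands could not be broadcast together with shapes (2,) (3,)
```

```bash
cat >> h.py <<'E'
def plan(st,pos,ang):
    """print shift (cm, tool axes) and ry (deg) for target TCP pos; ang = world direction of tool z (deg)"""
    Rt=R.from_rotvec(st['tcp_rot']); d=Rt.inv().apply(np.array(pos)-st['tool_pos'])*100
    z=np.array([np.cos(np.radians(ang)),np.sin(np.radians(ang)),0]); y=np.array([0,0,-1.]); x=np.cross(y,z)
    T=R.from_matrix(np.c_[x,y,z]); rv=np.degrees((Rt.inv()*T).as_rotvec())
    return d.round(2),rv.round(2)
E
python3 - <<'E'
from h import *
from workcell import bot
st=bot.read_state()
print(R.from_rotvec(st['tcp_rot']).as_matrix().round(3))
print(plan(st,[.545,-.10,.23],0))
E
```

```text
[[-0.    -0.002  1.   ]
 [-1.     0.    -0.   ]
 [-0.    -1.    -0.002]]
(array([ 10.  ,   0.04, -12.94]), array([ 0.1, -0. , -0. ]))
```

{"name": "play_rows", "arguments": {
  "series": "2 0 -2.6 0 0 0 8.5; 4 0 -5.2 0 0 0 8.5; 6 0 -7.8 0 0 0 8.5; 8 0 -10.4 0 0 0 8.5; 10 0 -13 0 0 0 8.5; 10 0 -13 0 0 0 8.5; 10 0 -13 0 0 0 8.5"
}}

```text
time: 0.73
tool_pos: [0.5433, -0.1008, 0.2303]
tcp_rot: [-1.209, 1.212, -1.21]
wrist_force: [0.7, 0.6, -0.1]
width: 0.994
```

```bash
python3 - <<'E'
from h import *
from workcell import bot
import pickle
st=bot.read_state(); c=bot.calibration('wrist'); im=bot.read_camera('wrist'); pickle.dump(c,open('cw1.pkl','wb'))
print(st['time'],st['tool_pos'],c['origin'])
cv2.imwrite('pics/w1.png',im); cv2.imwrite('pics/w1z.png',cv2.resize(im,None,fx=1.25,fy=1.25,interpolation=2))
E
```

```text
0.7333 [ 0.54326184 -0.10075026  0.23034781] [ 0.54393697 -0.03149519  0.37217215]
```

View pics/w1z.png

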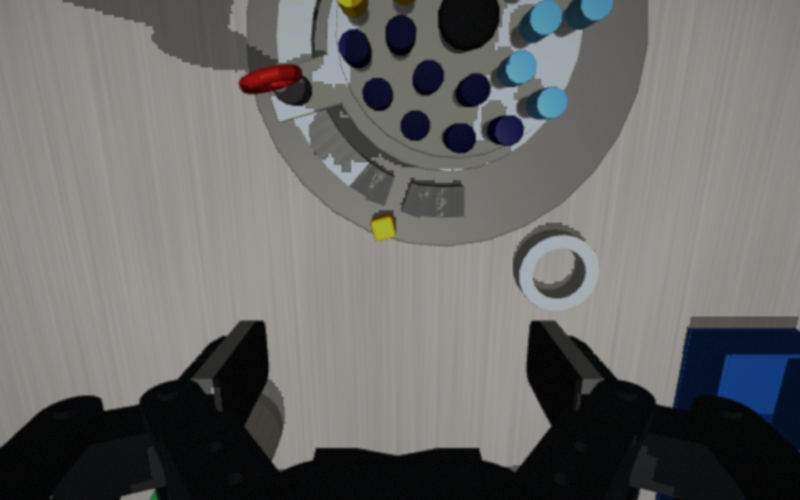

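Clear view: the notch is the gap near (397,190) in the enlarged picture, between the shoe pieces, with the yellow flag at (383,228). I zoom in to measure.

```bash
python3 - <<'E'
import cv2
a=cv2.imread('pics/w1.png');cv2.imwrite('pics/w1c.png',cv2.resize(a[40:200,190:390],None,fx=4,fy=3.75,interpolation=2))
E
```

```text
(no output)
```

View pics/w1c.png

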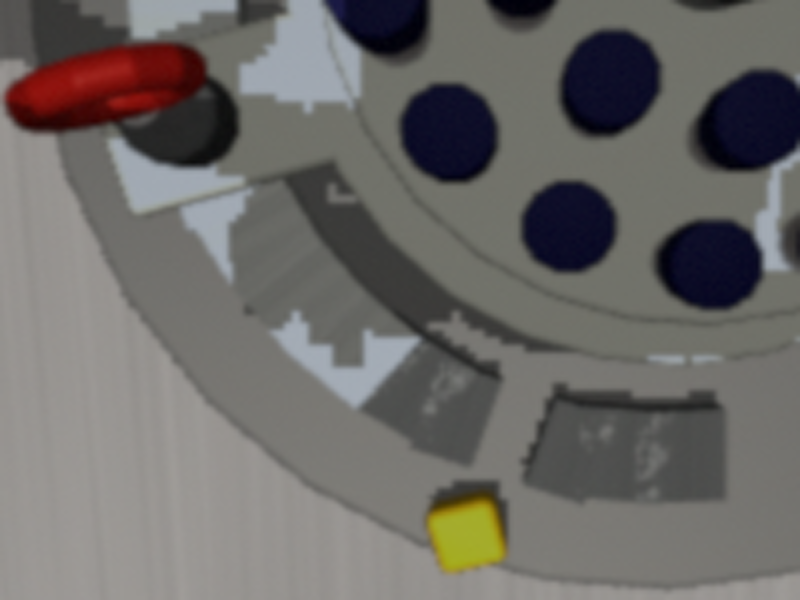

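```bash
python3 - <<'E'
from h import *
import pickle
from workcell import bot
c=pickle.load(open('cw1.pkl','rb'));cs=bot.calibration('scene')
w=lambda x,y:(x/4+190,y/3.75+40); z=lambda x,y:(x/1.25,y/1.25)
pts=[w(*p) for p in [(65,150),(100,230),(215,400),(310,480),(425,546),(590,583)]]+[z(*p) for p in [(648,20),(645,60),(632,110),(605,160),(515,227),(447,245)]]
x,f=fitc(c,pts,.02,.15);print(x,f.round(4)); print(fitc(c,pts,.02)[0])
c0=x[:2]
s=lambda x,y:(x/3.7+260,y/3.7+130)
def rep(n,P,c0=c0):
  d=P[:2]-c0; print(n,P.round(4),'r',np.hypot(*d).round(4),'ang',np.arctan2(-d[1],-d[0]).round(4))
rep('ring',atz(c,*w(106,88),.115))
rep('yf',atz(c,*w(466,533),.038))
for n,p in dict(Li=(500,380),Lo=(472,465),Ri=(562,408),Ro=(532,480)).items(): rep(n,atz(c,*w(*p),.033))
# inner/outer aluminium edges
rep('alu/dark boundary out',atz(c,*w(362,408),.034)); rep('in',atz(c,*w(425,340),.034))
rep('right shoe end',atz(c,*w(722,450),.033))
# triangulate ring center with scene
def tri(o):
  A=[];b=[]
  for cc,p in o:
    O,d=ray(cc,*p); d/=np.linalg.norm(d);M=np.eye(3)-np.outer(d,d);A.append(M);b.append(M@O)
  return np.linalg.lstsq(np.vstack(A),np.hstack(b),rcond=None)[0]
ci=bot.calibration('side')
print('tri',tri([(c,w(106,88)),(cs,s(127,170))]))
print('yf tri',tri([(c,w(466,533)),(cs,s(110,355))]))
print(proj(c,[[*c0,.02]]))
E
```

```text
[0.58014915 0.02786625 0.15      ] [-0.0024 -0.0027 -0.0009 -0.0002  0.0016  0.001  -0.0029 -0.002  -0.0002
  0.0011 -0.0018  0.0008]
[0.5808382  0.02443047 0.14735828]
ring [ 0.4739 -0.0037  0.115 ] r 0.1109 ang 0.2889
yf [ 0.5321 -0.1041  0.038 ] r 0.1404 ang 1.2215
Li [ 0.5405 -0.0652  0.033 ] r 0.1011 ang 1.1683
Lo [ 0.5336 -0.0871  0.033 ] r 0.124 ang 1.1859
Ri [ 0.5555 -0.0723  0.033 ] r 0.1032 ang 1.3294
Ro [ 0.5482 -0.0911  0.033 ] r 0.1231 ang 1.3087
alu/dark boundary out [ 0.5073 -0.0721  0.034 ] r 0.1237 ang 0.9408
in [ 0.5228 -0.055   0.034 ] r 0.1007 ang 0.9652
right shoe end [ 0.5945 -0.0833  0.033 ] r 0.1121 ang 1.6991
tri [ 0.47230108 -0.00290314  0.10841111]
yf tri [ 0.53156243 -0.10524959  0.03363472]
[[357.39872723  38.2527764 ]]
```

```bash
python3 - <<'E'
from h import *
from workcell import bot
st=bot.read_state()
print(plan(st,[.474,-.0035,.18],-73.7))
E
```

```text
(array([-9.66,  5.07, -7.04]), array([7.000e-02, 7.362e+01, 2.000e-02]))
```

{"name": "play_rows", "arguments": {
  "series": "-0.9 0.2 -0.6 0 6.7 0 8.5; -1.8 0.5 -1.3 0 13.4 0 8.5; -2.6 1 -1.9 0 20.1 0 8.5; -3.5 1.5 -2.6 0 26.8 0 8.5; -4.4 2 -3.2 0 33.5 0 8.5; -5.3 2.5 -3.8 0 40.2 0 8.5; -6.1 3 -4.5 0 46.9 0 8.5; -7 3.5 -5.1 0 53.6 0 8.5; -7.9 4 -5.8 0 60.3 0 8.5; -8.8 4.5 -6.4 0 67 0 8.5; -9.7 5 -7.05 0 73.7 0 6; -9.7 5 -7.05 0 73.7 0 6"
}}

```text
time: 1.78
tool_pos: [0.473, -0.0009, 0.1794]
tcp_rot: [-0.298, 2.073, -2.069]
wrist_force: [0.2, 0.1, -0.9]
width: 0.741
```

```bash
python3 - <<'E'
from h import *
from workcell import bot
import pickle
st=bot.read_state(); c=bot.calibration('wrist'); im=bot.read_camera('wrist'); pickle.dump(c,open('cw2.pkl','wb'))
print(st['time'],st['tool_pos'],c['origin'],R.from_rotvec(st['tcp_rot']).as_matrix().round(3),st['q'].round(2))
cv2.imwrite('pics/w2.png',im); cv2.imwrite('pics/w2z.png',cv2.resize(im,None,fx=1.25,fy=1.25,interpolation=2))
print(proj(c,[[.4739,-.0037,.115],[.4739,-.0037,.129]]))
E
```

```text
1.7833 [ 0.47301556 -0.00092705  0.17941512] [0.53897685 0.01921337 0.32102161] [[-0.96  -0.004  0.279]
 [-0.279  0.002 -0.96 ]
 [ 0.003 -1.    -0.002]] [-0.06 -0.08  2.08  0.    1.15  1.23]
[[325.29384524 218.40823841]
 [325.70447458 226.04740462]]
```

View pics/w2z.png

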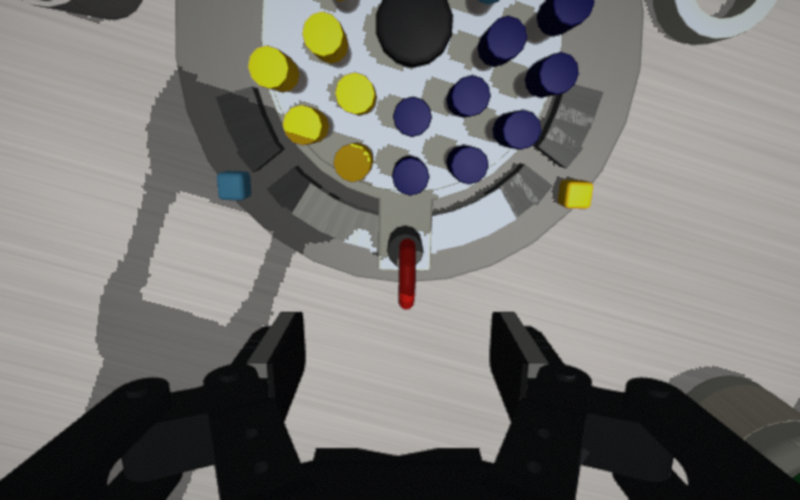

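```bash
python3 - <<'E'
from h import *
import pickle
c=pickle.load(open('cw2.pkl','rb'))
z=lambda x,y:(x/1.25,y/1.25)
pts=[z(*p) for p in [(176,50),(181,100),(300,255),(350,277),(470,275),(520,253),(565,218),(605,160),(630,105),(642,40)]]
x,f=fitc(c,pts,.02,.15);print(x,f.round(4)); print(fitc(c,pts,.02)[0])
for c0 in (x[:2],np.array([.580,.0275])):
  for n,p,h in [('ring',(407,274),.115),('yf',(577,195),.034),('bf',(233,186),.034),('nLo',(540,207),.033),('nRi',(541,149),.033),('nRo',(570,168),.033),('nLi',(523,167),.033)]:
    d=atz(c,*z(*p),h)[:2]-c0; print(n,(d+c0).round(4),np.hypot(*d).round(4),np.arctan2(-d[1],-d[0]).round(4))
from workcell import bot
print(plan(bot.read_state(),[.474,-.0035,.102],-73.7))
E
```

```text
[0.57991361 0.02594625 0.15      ] [-0.0035 -0.001  -0.001   0.0005  0.0008  0.0008  0.0004 -0.0025 -0.0019
 -0.0017]
[0.57721389 0.02491299 0.14763274]
ring [ 0.4735 -0.004 ] 0.1106 0.2745
yf [ 0.5313 -0.1049] 0.1395 1.215
bf [0.4741 0.1136] 0.1374 -0.6918
nLo [ 0.517  -0.0848] 0.1274 1.0543
nRi [ 0.5523 -0.0718] 0.1015 1.2958
nRo [ 0.5463 -0.0942] 0.1247 1.2982
nLi [ 0.5385 -0.0647] 0.0997 1.142
ring [ 0.4735 -0.004 ] 0.1111 0.2877
yf [ 0.5313 -0.1049] 0.141 1.2183
bf [0.4741 0.1136] 0.1364 -0.6826
nLo [ 0.517  -0.0848] 0.1287 1.0597
nRi [ 0.5523 -0.0718] 0.1031 1.299
nRo [ 0.5463 -0.0942] 0.1263 1.3008
nLi [ 0.5385 -0.0647] 0.1011 1.1476
(array([0.03, 7.81, 0.18]), array([0.07, 0.2 , 0.11]))
```

{"name": "play_rows", "arguments": {
  "series": "0 1.5 0.1 0 0 0 6; 0 3 0.2 0 0 0 5; 0 4.5 0.2 0 0 0 4; 0 6 0.2 0 0 0 3; 0 7 0.2 0 0 0 2.4; 0 7.7 0.2 0 0 0 2.4; 0 7.7 0.2 0 0 0 2.4; 0 7.7 0.2 0 0 0 2.4",
  "newtons": 20
}}

```text
time: 2.5
tool_pos: [0.4747, -0.0037, 0.1032]
tcp_rot: [-0.303, 2.068, -2.066]
wrist_force: [0.6, -0.3, 0.7]
width: 0.283
```

```bash
cat > look.py <<'E'
import sys
from h import *
from workcell import bot
import pickle
n=sys.argv[1]
st=bot.read_state(); c=bot.calibration('wrist'); im=bot.read_camera('wrist'); pickle.dump((st,c),open(n+'.pkl','wb'))
print(st['time'],st['tool_pos'].round(4),R.from_rotvec(st['tcp_rot']).as_matrix().round(3).tolist(),st['wrist_force'].round(2),st['width']*85)
cv2.imwrite(f'pics/{n}.png',im); cv2.imwrite(f'pics/{n}z.png',cv2.resize(im[120:400,160:480],None,fx=2.4,fy=2.1,interpolation=2))
E
python3 look.py w3
```

```text
2.5 [ 0.4747 -0.0037  0.1032] [[-0.958, -0.002, 0.285], [-0.285, 0.001, -0.959], [0.002, -1.0, -0.001]] [ 0.63 -0.26  0.74] 24.019245391432143
```

View pics/w3z.png

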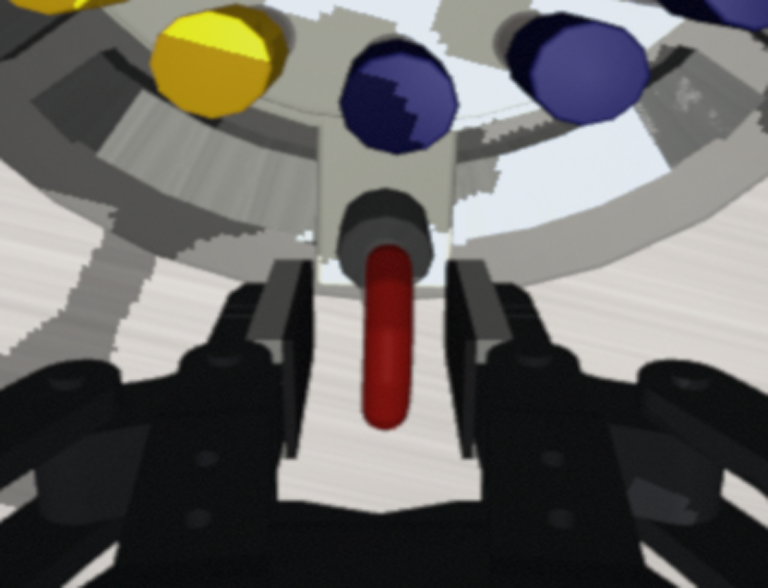

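{"name": "play_rows", "arguments": {
  "series": "0 0 0.12 0 0 0 2.4; 0 0 0.12 0 0 0 2.0; 0 0 0.12 0 0 0 1.6; 0 0 0.12 0 0 0 1.3; 0 0 0.12 0 0 0 1.1; 0 0 0.12 0 0 0 1.0",
  "newtons": 20
}}

```text
time: 3.05
tool_pos: [0.4755, -0.0048, 0.1039]
tcp_rot: [-0.301, 2.067, -2.066]
wrist_force: [-1.0, -0.6, 0.5]
width: 0.119
```

```bash
python3 look.py w4
```

```text
3.05 [ 0.4755 -0.0048  0.1039] [[-0.959, -0.001, 0.285], [-0.285, 0.001, -0.959], [0.001, -1.0, -0.001]] [-1.05 -0.63  0.51] 10.14937374241473
```

View pics/w4z.png

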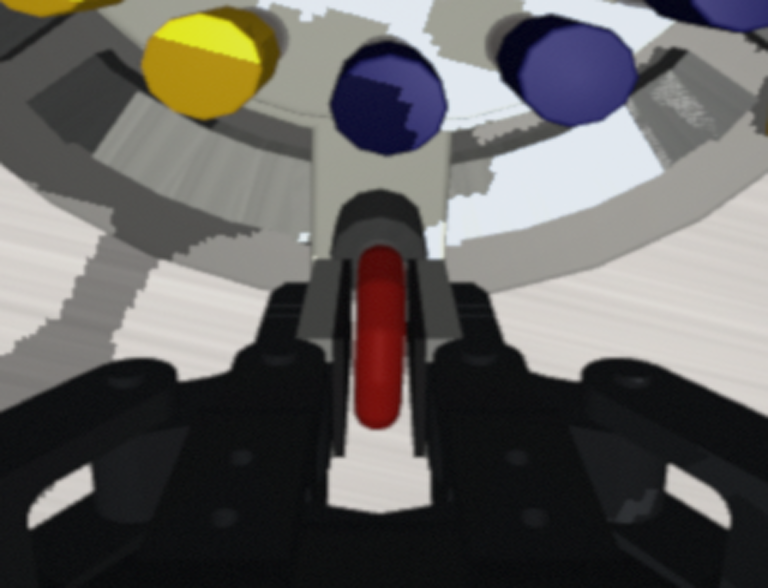

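{"name": "play_rows", "arguments": {
  "series": "0 0 0 0 0 0 0.9; 0 0 0 0 0 0 0.7; 0 0 0 0 0 0 0.4; 0 0 0 0 0 0 0.4; 0 0 0 0 0 0 0.4; 0 -0.3 0 0 0 0 0.4; 0 -0.6 0 0 0 0 0.4; 0 -0.9 0 0 0 0 0.4; 0 -1.2 0 0 0 0 0.4; 0 -1.4 0 0 0 0 0.4; 0 -1.4 0 0 0 0 0.4; 0 -1.4 0 0 0 0 0.4",
  "newtons": 32
}}

```text
time: 4.1
tool_pos: [0.4753, -0.0051, 0.1167]
tcp_rot: [-0.302, 2.067, -2.067]
wrist_force: [4.6, -3.4, -9.7]
width: 0.08
```

```bash
python3 look.py w5
```

```text
4.1 [ 0.4753 -0.0051  0.1167] [[-0.959, -0.001, 0.285], [-0.285, 0.0, -0.959], [0.001, -1.0, -0.001]] [ 4.62 -3.39 -9.66] 6.82433289474683
```

View pics/w5z.png

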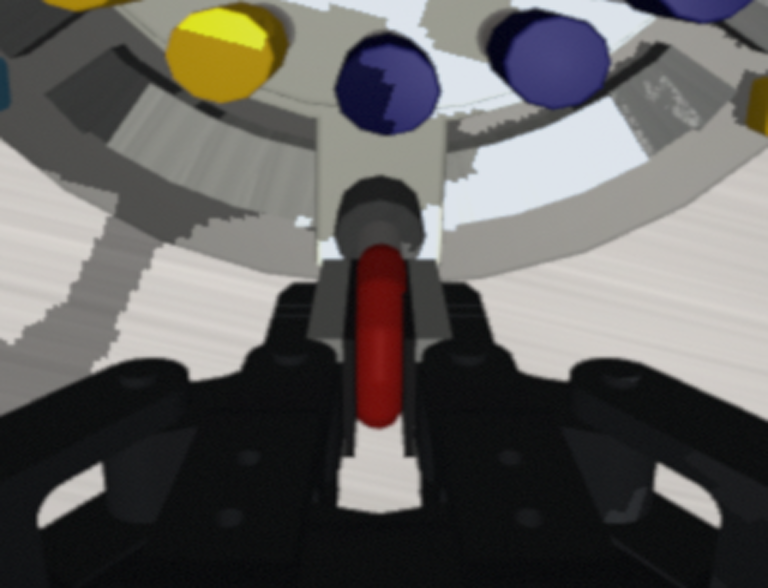

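```bash
cat > arc.py <<'E'
import sys
from h import *
from workcell import bot
C=np.array([.580,.026]); Z=float(sys.argv[1]); 
st=bot.read_state(); p=st['tool_pos']; d=p[:2]-C
M=R.from_rotvec(st['tcp_rot']); az=np.degrees(np.arctan2(M.as_matrix()[1,2],M.as_matrix()[0,2]))
print('r',np.hypot(*d),'abs',np.arctan2(-d[1],-d[0]),'zang',az, 'orient abs',np.radians(az+90))
for t in map(float,sys.argv[2:]):
    q=R.from_rotvec([0,0,t]).apply([*d,0])[:2]+C
    s,rv=plan(st,[*q,p[2]+Z],az+np.degrees(t)); print(t,s,rv)
E
python3 arc.py 0 .04 .08 .12 .16 .2 .24 .28 .32 .36 .4 .44
```

```text
r 0.10917104466803666 abs 0.28859116714978567 zang -73.45630936365451 orient abs 0.28874187203558466
0.04 [-0.01 -0.    0.44] [ 0.03 -2.29  0.06]
0.08 [-0.03 -0.    0.87] [ 0.03 -4.58  0.05]
0.12 [-0.08 -0.    1.31] [ 0.03 -6.88  0.05]
0.16 [-0.14 -0.    1.74] [ 0.03 -9.17  0.05]
0.2 [-0.22 -0.    2.17] [  0.04 -11.46   0.05]
0.24 [-0.31 -0.    2.6 ] [  0.04 -13.75   0.05]
0.28 [-0.42 -0.    3.02] [  0.04 -16.04   0.05]
0.32 [-0.55 -0.    3.43] [  0.04 -18.33   0.05]
0.36 [-0.7  -0.    3.85] [  0.04 -20.63   0.05]
0.4 [-0.86 -0.    4.25] [  0.04 -22.92   0.05]
0.44 [-1.04 -0.    4.65] [  0.04 -25.21   0.05]
```

{"name": "play_rows", "arguments": {
  "series": "-0.01 -0.1 0.3 0 -1.5 0 0.4; -0.03 -0.1 0.8 0 -4.2 0 0.4; -0.08 -0.1 1.31 0 -6.9 0 0.4; -0.14 -0.1 1.74 0 -9.2 0 0.4; -0.22 -0.1 2.17 0 -11.5 0 0.4; -0.31 -0.1 2.6 0 -13.8 0 0.4; -0.42 -0.1 3.02 0 -16 0 0.4; -0.55 -0.1 3.43 0 -18.3 0 0.4; -0.7 -0.1 3.85 0 -20.6 0 0.4; -0.86 -0.1 4.25 0 -22.9 0 0.4; -0.98 -0.1 4.53 0 -24.5 0 0.4; -1.04 -0.1 4.65 0 -25.2 0 0.4"
}}

```text
time: 5.15
tool_pos: [0.4973, -0.0467, 0.116]
tcp_rot: [-0.689, 1.8, -1.796]
wrist_force: [1.3, -1.9, -10.3]
width: 0.085
```

```bash
python3 look.py w6; python3 arc.py 0 .02 .06 .1 .14 .18 .22 .26 .3 .34 .38 .4 .42 .44 .46
```

```text
5.15 [ 0.4973 -0.0467  0.116 ] [[-0.746, -0.004, 0.666], [-0.666, 0.001, -0.746], [0.002, -1.0, -0.003]] [  1.34  -1.85 -10.32] 7.218214256864832
r 0.11003773299839231 abs 0.7228001605826668 zang -48.23008830024305 orient abs 0.72902248742806
0.02 [-0.   -0.    0.22] [ 0.17 -1.15  0.14]
0.06 [-0.02 -0.    0.66] [ 0.18 -3.44  0.14]
0.1 [-0.05 -0.    1.1 ] [ 0.18 -5.73  0.13]
0.14 [-0.1  -0.    1.54] [ 0.18 -8.02  0.13]
0.18 [-0.17 -0.01  1.97] [  0.18 -10.31   0.13]
0.22 [-0.25 -0.01  2.4 ] [  0.19 -12.6    0.12]
0.26 [-0.35 -0.01  2.83] [  0.19 -14.9    0.12]
0.3 [-0.47 -0.01  3.25] [  0.19 -17.19   0.11]
0.34 [-0.61 -0.01  3.67] [  0.19 -19.48   0.11]
0.38 [-0.76 -0.01  4.09] [  0.2  -21.77   0.11]
0.4 [-0.84 -0.01  4.29] [  0.2  -22.92   0.11]
0.42 [-0.93 -0.02  4.49] [  0.2  -24.06   0.1 ]
0.44 [-1.02 -0.02  4.69] [  0.2  -25.21   0.1 ]
0.46 [-1.11 -0.02  4.89] [  0.2  -26.36   0.1 ]
```

View pics/w6z.png

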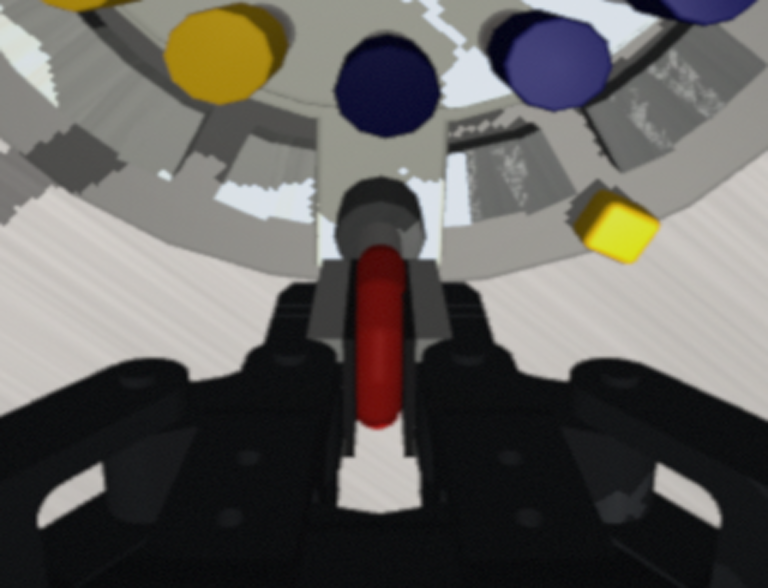

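```bash
python3 - <<'E'
from h import *
import pickle
st,c=pickle.load(open('w6.pkl','rb'))
w=lambda x,y:(x/2.4+160,y/2.1+120); C=np.array([.58,.026])
for n,p,h in [('Li',(541,125),.033),('Lo',(577,192),.033),('Ri',(590,108),.033),('Ro',(622,170),.033),('alu',(470,185),.034),('yf',(622,232),.038),('armL',(318,140),.06),('armR',(443,140),.06),('endR',(765,65),.033)]:
    P=atz(c,*w(*p),h);d=P[:2]-C; print(n,P.round(4),np.hypot(*d).round(4),np.arctan2(-d[1],-d[0]).round(4))
E
```

```text
Li [ 0.5419 -0.0644  0.033 ] 0.0981 1.1717
Lo [ 0.533  -0.0873  0.033 ] 0.1226 1.1777
Ri [ 0.5545 -0.0705  0.033 ] 0.0998 1.3129
Ro [ 0.5465 -0.0914  0.033 ] 0.1221 1.2926
alu [ 0.5149 -0.0631  0.034 ] 0.1103 0.94
yf [ 0.5323 -0.1041  0.038 ] 0.1386 1.2197
armL [ 0.5038 -0.0195  0.06  ] 0.0887 0.5382
armR [ 0.524 -0.042  0.06 ] 0.0881 0.8815
endR [ 0.5949 -0.0957  0.033 ] 0.1226 1.6925
```

{"name": "play_rows", "arguments": {
  "series": "0 -0.1 0.22 0 -1.2 0 0.4; -0.02 -0.1 0.66 0 -3.4 0 0.4; -0.05 -0.1 1.1 0 -5.7 0 0.4; -0.1 -0.1 1.54 0 -8 0 0.4; -0.17 -0.1 1.97 0 -10.3 0 0.4; -0.25 -0.1 2.4 0 -12.6 0 0.4; -0.35 -0.1 2.83 0 -14.9 0 0.4; -0.47 -0.1 3.25 0 -17.2 0 0.4; -0.61 -0.1 3.67 0 -19.5 0 0.4; -0.76 -0.1 4.09 0 -21.8 0 0.4; -0.93 -0.1 4.49 0 -24.1 0 0.4; -0.98 -0.1 4.6 0 -24.7 0 0.4"
}}

```text
time: 6.2
tool_pos: [0.535, -0.075, 0.1162]
tcp_rot: [-0.992, 1.508, -1.502]
wrist_force: [-0.3, -3.7, -10.6]
width: 0.084
```

```bash
python3 look.py w7; python3 arc.py 0 .02 .04 .06 .08 .1
```

```text
6.2 [ 0.535  -0.075   0.1162] [[-0.398, -0.005, 0.918], [-0.918, 0.0, -0.398], [0.002, -1.0, -0.005]] [ -0.32  -3.7  -10.56] 7.129619615034938
r 0.11052661812072512 abs 1.1522054536571213 zang -23.473885062747307 orient abs 1.1610997442152402
0.02 [-0.   -0.    0.22] [ 0.28 -1.15  0.11]
0.04 [-0.   -0.    0.44] [ 0.28 -2.29  0.11]
0.06 [-0.01 -0.    0.66] [ 0.28 -3.44  0.11]
0.08 [-0.03 -0.    0.88] [ 0.28 -4.58  0.1 ]
0.1 [-0.05 -0.01  1.1 ] [ 0.29 -5.73  0.1 ]
```

View pics/w7z.png

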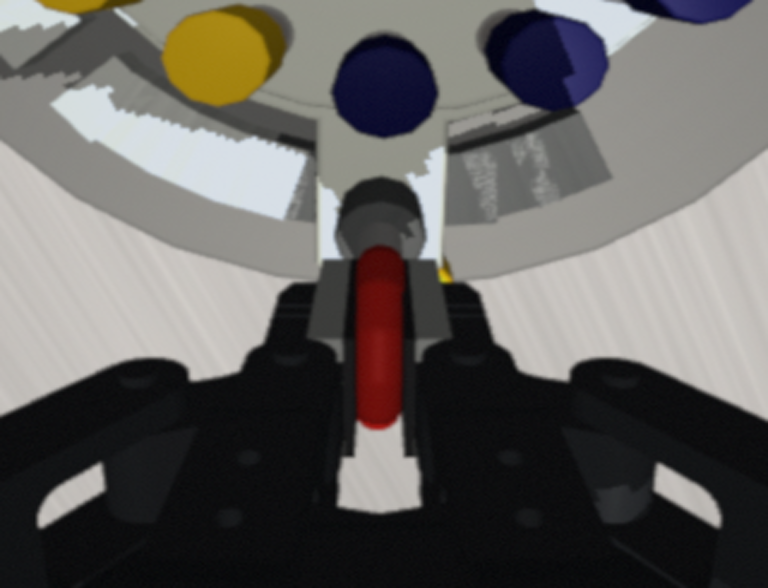

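{"name": "play_rows", "arguments": {
  "series": "0 0.1 0 0 0 0 0.4; 0 0.2 0 0 0 0 0.4; 0 0.3 0 0 0 0 0.4; 0 0.35 0 0 0 0 0.4; 0 0.35 0 0 0 0 0.4"
}}

```text
time: 6.67
tool_pos: [0.535, -0.075, 0.1129]
tcp_rot: [-0.991, 1.508, -1.503]
wrist_force: [1.2, -3.7, -9.4]
width: 0.084
```

{"name": "play_rows", "arguments": {
  "series": "0 0 0 0 0 0 0.8; 0 0 0 0 0 0 1.0; 0 0 0 0 0 0 1.15; 0 0 0 0 0 0 1.15; 0 0 0 0 0 0 1.15"
}}

```text
time: 7.08
tool_pos: [0.5358, -0.0747, 0.114]
tcp_rot: [-0.99, 1.507, -1.503]
wrist_force: [-0.2, -0.3, 0.8]
width: 0.134
```

```bash
python3 look.py w8; python3 - <<'E'
import cv2
from workcell import bot
im=bot.read_camera('scene');cv2.imwrite('pics/s8.png',cv2.resize(im[130:290,230:430],None,fx=3.7,fy=3.7,interpolation=2))
E
```

```text
7.0833 [ 0.5358 -0.0747  0.114 ] [[-0.398, -0.004, 0.917], [-0.917, 0.0, -0.398], [0.001, -1.0, -0.003]] [-0.2  -0.26  0.77] 11.408577907802359
```

View pics/w8z.png

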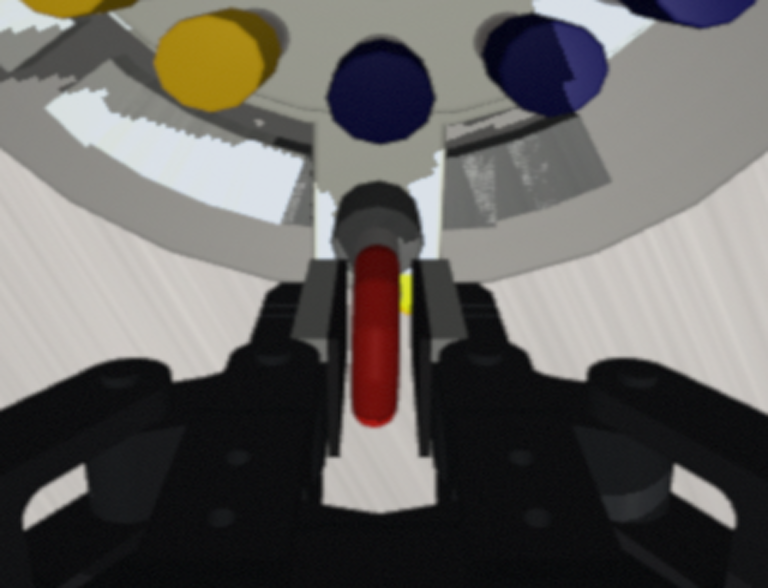

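View pics/s8.png

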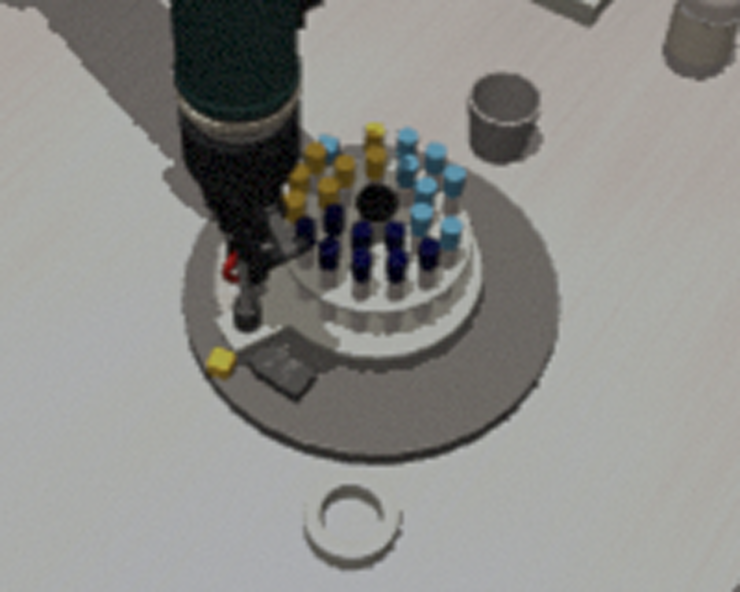

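{"name": "play_rows", "arguments": {
  "series": "0 0 0.08 0 -0.4 0 1.15; 0 0 0.16 0 -0.8 0 1.15; 0 0 0.24 0 -1.2 0 1.15; 0 0 0.32 0 -1.6 0 1.15; 0 0 0.4 0 -2.1 0 1.15; -0.01 0 0.48 0 -2.5 0 1.15; -0.01 0 0.55 0 -2.9 0 1.15; -0.01 0 0.62 0 -3.2 0 1.15; -0.01 0 0.66 0 -3.4 0 1.15; -0.01 0 0.66 0 -3.4 0 1.15"
}}

```text
time: 8.02
tool_pos: [0.5418, -0.0775, 0.1134]
tcp_rot: [-1.026, 1.464, -1.461]
wrist_force: [0.0, -0.7, -0.1]
width: 0.136
```

```bash
python3 look.py w9
```

```text
8.0167 [ 0.5418 -0.0775  0.1134] [[-0.343, -0.004, 0.939], [-0.939, -0.0, -0.343], [0.001, -1.0, -0.003]] [ 0.04 -0.71 -0.13] 11.5679850320708
```

View pics/w9z.png

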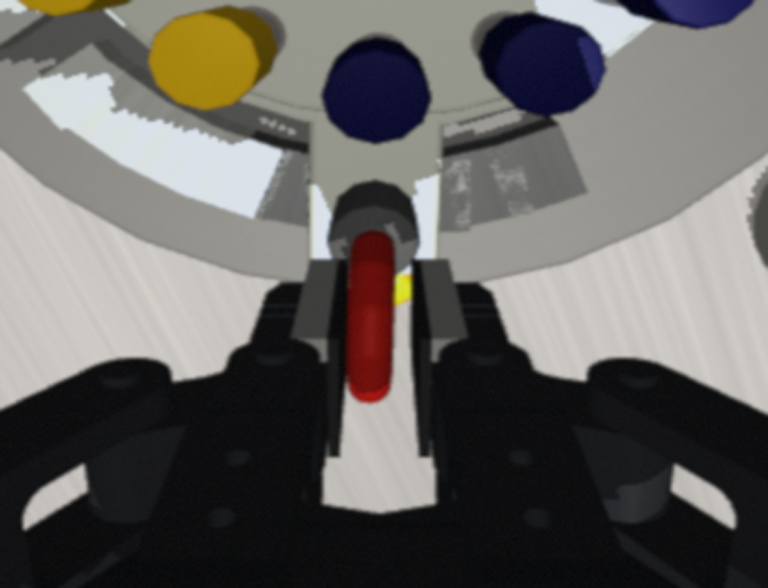

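```bash
python3 - <<'E'
from h import *
import pickle
C=np.array([.58,.026])
for n,a,Cc in [('w4',.2887,C),('w5',.2887,C),('w7',1.152,C),('w8',1.152,C),('w9',1.195,C)]:
    st,c=pickle.load(open(n+'.pkl','rb'))
    im=cv2.imread(f'pics/{n}.png').astype(int); m=(im[:,:,2]>70)&(im[:,:,1]<50)&(im[:,:,0]<60); m[:, :280]=0; m[:,360:]=0
    ys=np.where(m.any(1))[0]; xs=np.where(m.any(0))[0]
    out=[]
    for pl in (0,.004,.008,.0125):
        rd=np.array([-np.cos(a),-np.sin(a)]); t=np.linspace(0,2*np.pi,72); 
        P=np.c_[C+np.outer(.110+.014*np.cos(t),rd),.115+pl+.014*np.sin(t)]
        v=proj(c,P)[:,1]; out.append((v.min().round(1),v.max().round(1)))
    print(n,'red rows',ys.min(),ys.max(),'cols',xs.min(),xs.max(),out)
E
```

```text
w4 red rows 239 323 cols 308 328 [(np.float64(244.8), np.float64(314.5)), (np.float64(248.6), np.float64(320.5)), (np.float64(252.7), np.float64(326.8)), (np.float64(257.5), np.float64(334.4))]
w5 red rows 239 322 cols 309 327 [(np.float64(233.3), np.float64(297.0)), (np.float64(236.5), np.float64(302.0)), (np.float64(239.9), np.float64(307.2)), (np.float64(244.0), np.float64(313.5))]
w7 red rows 240 323 cols 309 326 [(np.float64(233.0), np.float64(296.9)), (np.float64(236.2), np.float64(301.9)), (np.float64(239.6), np.float64(307.2)), (np.float64(243.6), np.float64(313.5))]
w8 red rows 239 322 cols 307 325 [(np.float64(235.9), np.float64(300.8)), (np.float64(239.3), np.float64(306.0)), (np.float64(242.8), np.float64(311.4)), (np.float64(246.9), np.float64(318.0))]
w9 red rows 232 310 cols 304 324 [(np.float64(235.7), np.float64(300.9)), (np.float64(239.1), np.float64(306.1)), (np.float64(242.6), np.float64(311.5)), (np.float64(246.8), np.float64(318.1))]
```

{"name": "play_rows", "arguments": {
  "series": "0 0 -0.05 0 0 0 1.6; 0 0 -0.1 0 0 0 2.2; 0 0 -0.1 0 0 0 3; 0 0 -0.1 0 0 0 3.5; 0 0 -0.1 0 0 0 4; 0 -1 -0.1 0 0 0 4; 0 -2.5 -0.1 0 0 0 4; 0 -4.5 -0.1 0 0 0 4; 0 -6.5 -0.1 0 0 0 4; 0 -8.5 -0.1 0 0 0 4; 0 -9 -0.1 0 0 0 4; 0 -9 -0.1 0 0 0 4"
}}

```text
time: 9.07
tool_pos: [0.5431, -0.0775, 0.2064]
tcp_rot: [-1.022, 1.46, -1.464]
wrist_force: [0.0, 0.4, 0.1]
width: 0.47
```

```bash
python3 look.py w10; python3 - <<'E'
import cv2
from workcell import bot
im=bot.read_camera('scene');cv2.imwrite('pics/s10.png',cv2.resize(im[130:290,230:430],None,fx=3.7,fy=3.7,interpolation=2))
im=bot.read_camera('side');cv2.imwrite('pics/i10.png',cv2.resize(im[160:280,250:410],None,fx=5,fy=5,interpolation=2))
E
```

```text
9.0667 [ 0.5431 -0.0775  0.2064] [[-0.343, 0.002, 0.939], [-0.939, -0.001, -0.343], [0.001, -1.0, 0.002]] [0.04 0.35 0.14] 39.95466110583093
```

View pics/w10.png

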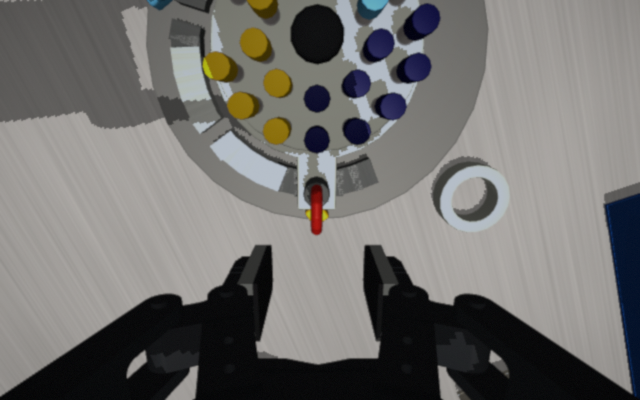

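View pics/s10.png

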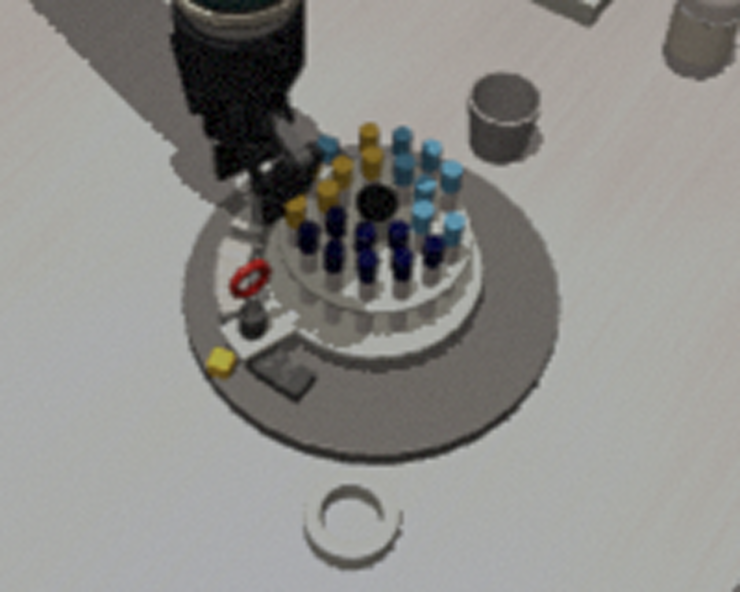

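View pics/i10.png

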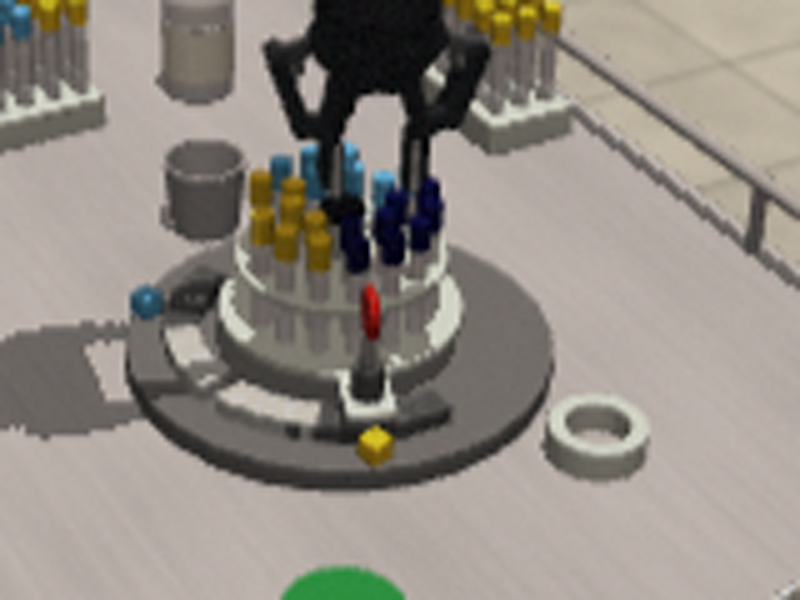

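```bash
python3 - <<'E'
from h import *
from workcell import bot
cs=bot.calibration('scene');ci=bot.calibration('side')
def red(im,c,c0,a,lo,hi):
    im=im.astype(int); m=((im[:,:,2]>110)&(im[:,:,1]<80)&(im[:,:,0]<80)).astype(np.uint8)
    k,l,s,ce=cv2.connectedComponentsWithStats(m)
    return [(s[i].tolist(),ce[i].round(1).tolist()) for i in range(1,k) if s[i,4]>8 and 230<ce[i][0]<400 and 140<ce[i][1]<260]
C=np.array([.58,.026])
for t in (0,1):
  for n,c in(('scene',cs),('side',ci)):
    im=cv2.imread(f'pics/{n}0.png') if t==0 else bot.read_camera(n)
    a=.2887 if t==0 else 1.215
    print(t,n,red(im,c,0,0,0,0),[proj(c,[[*(C-.11*np.array([np.cos(a),np.sin(a)])),.115+p]]).round(1).tolist() for p in(0,.008)])
print(bot.read_state()['time'])
E
```

```text
0 scene [([289, 172, 10, 4, 15], [293.9, 172.9]), ([291, 177, 5, 3, 9], [292.8, 178.1])] [[[294.3, 175.3]], [[294.1, 173.4]]]
0 side [([291, 211, 7, 6, 17], [293.5, 212.9])] [[[293.9, 216.7]], [[293.8, 214.6]]]
1 scene [([292, 200, 11, 7, 22], [296.5, 202.5])] [[[298.0, 203.8]], [[297.9, 202.1]]]
1 side [([323, 217, 3, 8, 17], [324.2, 220.4])] [[[322.9, 222.2]], [[323.0, 220.1]]]
9.3167
```

```bash
python3 - <<'E'
from h import *
import pickle
C=np.array([.58,.026]); c2=pickle.load(open('cw2.pkl','rb')); _,c10=pickle.load(open('w10.pkl','rb'))
for n,c,aa in [('w2',c2,(.2887,)),('w10',c10,(1.20,1.22,1.24))]:
    im=cv2.imread(f'pics/{n}.png').astype(int); m=(im[:,:,2]>70)&(im[:,:,1]<50)&(im[:,:,0]<60); m[:, :280]=0; m[:,360:]=0;m[:170]=0
    ys=np.where(m.any(1))[0]; xs=np.where(m.any(0))[0]
    print(n,'red rows',ys.min(),ys.max(),'cols',xs.min(),xs.max())
    for a in aa:
      for pl in (0,.004,.008):
        rd=np.array([-np.cos(a),-np.sin(a)]); t=np.linspace(0,2*np.pi,72)
        P=np.c_[C+np.outer(.110+.014*np.cos(t),rd),.115+pl+.014*np.sin(t)]
        v=proj(c,P); print(' ',a,pl,v.min(0).round(1),v.max(0).round(1))
# ring vs housing gap images
a=cv2.imread('pics/w2.png')[170:260,270:380]; b=cv2.imread('pics/w10.png')[150:240,262:372]
cv2.imwrite('pics/cmp.png',cv2.resize(np.hstack([a,b]),None,fx=3.6,fy=3.6,interpolation=2))
E
```

```text
w2 red rows 197 246 cols 319 332
  0.2887 0 [327.6 195.6] [328.7 240.8]
  0.2887 0.004 [327.7 197.3] [328.9 243.3]
  0.2887 0.008 [327.9 199. ] [329.1 245.9]
w10 red rows 191 233 cols 311 322
  1.2 0 [313.1 188. ] [313.9 228.3]
  1.2 0.004 [313.1 189.4] [313.9 230.4]
  1.2 0.008 [313.  190.8] [313.8 232.4]
  1.22 0 [316.7 188.1] [316.7 228.4]
  1.22 0.004 [316.7 189.4] [316.7 230.4]
  1.22 0.008 [316.6 190.8] [316.7 232.5]
  1.24 0 [319.5 188. ] [320.3 228.3]
  1.24 0.004 [319.5 189.4] [320.3 230.3]
  1.24 0.008 [319.5 190.8] [320.4 232.4]
```

View pics/cmp.png

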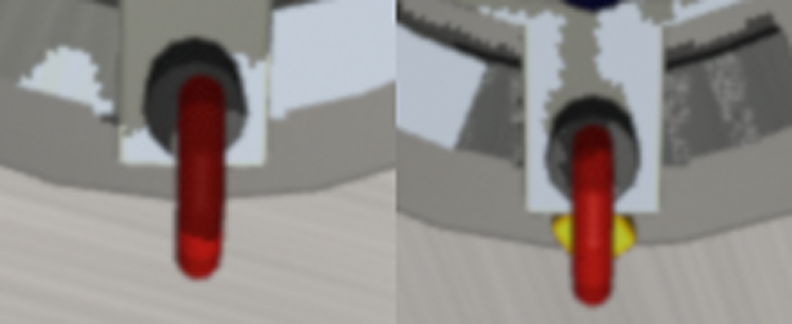

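```bash
python3 -c "
from workcell import bot
print(bot.finish_job())"
```

```text
the job is handed in; nothing more can be done
None
```

The carousel is locked at the yellow station as far as my checks show, and the job was handed in at about 9.3 s. No verdict was reported.

**What I did:**
- I pinched the red ring and pulled it up about 12.8 mm. The wrist force read 9.7 N, which matches the spring.
- I turned the carousel counter-clockwise to just short of the yellow notch and set the pin down on the shoe.
- I loosened the fingers to about 11.5 mm and nudged the ring on in small steps until the pin dropped in. Then I opened the fingers and moved the arm straight up.

**Last checks:**
- **Pin:** the wrist picture put the plunger at about 0.5 mm just after the drop, and at about 0 after I let go, the latter good to only about 2 mm.
- **Position:** the carousel stands at about 0.93 rad from home, next to the yellow flag. My estimate of the notch from the pictures was about 0.955 rad, so the two differ by roughly 3 mm.
- **Contact:** the wrist force was about 0 after letting go, so the robot was touching nothing. The bystanders visible in the last pictures looked unmoved.

**Inconclusive:** the scene and side cameras were too coarse to tell a locked ring from one riding on the track. The "fully home" result therefore rests on the wrist camera alone. I did not try turning the carousel to test the lock.

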